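Clamp the jam jar in the jar vise, to the first slip of its clutch knob

ROBOT

A 6-joint arm with a two-finger parallel gripper is mounted at the origin on a cart in front of the work surface, level with it; the furniture and walls round the work are solid. World frame = base frame: x ahead of the robot, y to its left, z up, the work surface at z = 0. Lengths are in mm, angles in rad, forces in N, time in s.
With the tool pointing down it reaches from about 375 to 925 mm from the base axis. Payload 5.7 kg.
Tool frame: the origin (TCP) lies midway between the tips of the shut fingers; the grasp point (between the pads) lies 19 mm behind it; z points along the fingers, y is the line along which they close (so a half turn about z gives the same grasp; the last joint's range is limited). The gripper opens to 88 mm and grips with 3 to 60 N. Pads are 20 mm wide; open, the fingers measure 115 mm over their backs; the gripper's body (75 mm by 178 mm) begins 61 mm behind the grasp point.
Start: joints at [-0.115, 0.359, 1.51, -0, 1.272, -0.115], TCP at [599.966, -0.004, 201.423] pointing down, gripper open.
Joint ranges: [-2.97, 2.97], [-1.01, 2.36], [0.21, 2.38], [-0.96, 4.11], [0.2, 2.71], [-2.98, 2.98]. Speed limits (rad/s): [2.39, 2.39, 3.14, 3.14, 3.14, 3.14].

INTERFACE

Orientations are given as a rotation vector (axis times angle).
In Python, from station import observe, vision, bot, search_frame, outline_of, landmark_of gives the robot as it stands.
- The arm moves only by the tool drive_tool, never from a script. Its argument "deltas" is a list of rows, each a list of 7 numbers: the opening, from 0 (shut) to 1 (fully open), then the shift along the tool's x, y, z in parts of the range, where 1.0 means 100 cm, then the turn, a rotation vector about the tool's x, y, z in normalised numbers (1 is pi rad). In form: [[fingers, dx, dy, dz, ax, ay, az], ...]. A call has exactly 10 rows; each row is the pose to reach, as a shift and turn from the pose commanded when the call began, along the tool's axes at that moment; what a row does not reach only later rows make up. A row lasts 1/10 s, in which the tool goes at most 50 mm and 8.59 degrees, less where a joint would pass 70% of its speed; a pose out of reach is approached as far as the arm can. Shift and turn numbers lie between -1 and 1, and a call with a number outside is refused. A call with a gripper value outside its range is refused whole. The fingers move at their own pace and stop on an object; "force" is the grip in N (left out, the last holds). Time passes only in rows, so rows that repeat a pose let the fingers close, or fill a call up. It gives the time, the measured TCP pose, the force, the opening and the grip force at its end, in the units of the state.
- observe(): the state, without advancing time (a new reading comes with each control period).
- vision.grab_frame(name): name is "scene" or "side" or "wrist"; returns a dict with "color" (420x560x3 uint8, red, green, blue), "z_map" (420x560 float32, mm along the optical axis (not along the pixel's ray), 0 where there is no reading), "mtx" (3x3 intrinsics, pixels), "rvec" (rotation vector, rad) and "tvec" (3), from world to camera coordinates, as OpenCV has them; the wrist camera has in their place "hand_eye" (4x4, takes a point from camera to tool coordinates, whose origin is the TCP and whose axes are the flange's). Camera axes: x right, y down, z forward; pixel columns grow to the right and rows downward; lengths in mm; the calibration is good to about 2 mm. A picture is of the moment at which its call begins: read the wrist's pose just before it.
- bot.close_job(): hands the job in; it is judged then, once.
Trained networks look in a picture, given as the dict that the camera call returned (one of the last four; its "shot" number tells which), for a name from the list of things; names that differ only in an ending like _2 or _b are one class to them, and where a whole thing is asked for, a point or a joint stands for the part that bears it (a point fixed in the world has none). Each returns a list of dicts, best first, with "p" (0 to 1); they miss things now and then, are a little off and sometimes report something else, mostly with a low value. They report only what shows in the picture. A call takes as long as a camera call. They do not tell look-alikes from the thing itself.
- search_frame(name, picture): "position" ([x, y, z] in mm, in world coordinates, good to about 4 mm: the middle of the surface that is visible of it).
- outline_of(name, picture): "pixels" (420x560 bool, what is visible of it).
- landmark_of(name, picture): "position" ([x, y, z] in mm, in world coordinates, good to about 4 mm: a listed point, or the origin of a listed thing).
The state is a dict: "time_s": time; "qpos": joint angles; "joint_velocities": joint speeds; "tau": joint torques, N m; "tool_pos": TCP position; "tool_rot": TCP orientation; "contact_force": force on the tool from outside, world axes, zero at the start; "torque": the same for the moment, N m; "finger_gap": opening from 0.0 (shut) to 1.0 (fully open); "finger_force": force on a finger pad.
Only numpy, scipy, OpenCV 4.12 (cv2) and the standard library are available. Lean on these libraries where they do the work, as an engineer would, in place of code of your own. Each camera call takes 0.05 s, during which the arm holds its last target. There are 200 camera calls.

TASK

Stand the red-lidded jam jar upright in the pocket of the blue jar vise and let go of it, then turn the black knob clockwise to close the jaw until the knob's clutch first slips, and stop right there: the jar must be left firmly clamped for opening, with the red pin in the knob just showing but not run up more than 3 mm. Leave the other things on the counter alone.

Things in the scene. Friction and masses are not known exactly. Their poses are not given: they have to be found in the camera images.
- jam_jar: Glass jam jar with a red lid, about 62 mm across and 85 mm tall, lid 58 mm across from 74 to 85 mm height, about 0.23 kg, standing loose on the counter. Origin: centre of its underside, z up. Take it from above round the lid.
- vise: Blue jar vise, fixed: base plate 225 x 96 x 8 mm. Origin on the counter; x is the clamp axis, z up. On the -x side an aluminium V back stop, 48 mm high, which was left set anywhere within 8 mm either way along x (not measured): a jar pressed home in it has its centre at x = -8 to 8 mm, y = 0. On the +x side the jaw, then (x = 85 to 147 mm) a gear housing 42 mm high carrying the knob at x = 116 mm.
- pocket (a point): Where to stand the jar: on top of the base plate (8 mm above the counter), between the back stop and the fully open jaw, 14.5 mm to +x of the vise's origin. A jar centred here to within 5 mm clears stop and jaw. Axes as the vise.
- jaw: Aluminium jaw with a rubber pad, 56 mm wide, top 46 mm above the counter. It slides along the vise's -x and pushes the jar into the stop, 10 mm per radian of the knob; it needs about 14 to 30 mm, depending on the stop, and stays where it is left. Its frame coincides with the vise's when fully open (as at the start), with the pad's face at x = 52.5 mm.
- knob_grip (a point): Grip point on the upright axis of the round black fluted knob, 72 mm above the counter; knob 33 mm across, 55 to 83 mm above the counter. Turns endlessly; clockwise from above closes the jaw. Drag about 0.08 N m while the jaw runs free; with the jar home the moment rises within about 0.1 rad to 0.26 N m, and there the clutch slips: the knob turns on, the jaw does not. Frame turns with it, z up.
- knob_top (a point): Centre of the knob's top face, 83 mm above the counter; z up; turns with the knob. The knob's moments hold while it is turning; felt in a pause between small turns of the hand they read lower, by up to 0.15 N m, but the step from free running to slipping still shows as 0.15 N m or more.
- pin_top (a point): Top of the red tell-tale pin, 8 mm across, in the middle of the knob's top. Flush with the knob's top at the start; it rises 8 mm per radian that the clutch slips, and does not move otherwise.
- tub_1: Pink tub, 72 mm, a bystander. Origin: centre of its underside.
- mug_2: Plain cream mug, a bystander. Origin: centre of its underside.
- mug_1: White mug with red flowers, a bystander. Origin: centre of its underside.
- salt_a: Glass salt shaker, 94 mm tall, a bystander. Origin: centre of its underside.
- pepper_a: Glass pepper shaker, 94 mm tall, a bystander. Origin: centre of its underside.
- teaspoon_2: Steel teaspoon, 130 mm, a bystander. Origin: centre of its underside.
- grey_lid_jar: Jar with a grey lid, 90 mm tall, a bystander. Origin: centre of its underside.
There are look-alikes about, which are no part of the job. Of the things that look like the jam_jar, take the one that is farthest to the robot's left at the start.

How it is judged (in metres and radians):
On the way, in this order (a step that is already met when the one before it is completed fails the run):
1. The jam jar stands upright in the vise's pocket, let go, before the clutch has slipped (x of jam_jar in the frame of vise between -0.014 and 0.026 m and y of jam_jar in the frame of vise between -0.012 and 0.012 m and z of jam_jar in the frame of vise below 0.013 m and angle between jam_jar's own z axis and vertical below 0.1 rad and contact force between the fingers and jam_jar below 0.1 N and z of pin_top in the frame of knob_top below 0.0005 m), for 0.2 s.
2. The clutch has slipped a little (pin up by 0.5 mm or more) with the jaw pressing on the jar (x of jam_jar in the frame of vise between -0.014 and 0.026 m and y of jam_jar in the frame of vise between -0.012 and 0.012 m and z of jam_jar in the frame of vise below 0.013 m and angle between jam_jar's own z axis and vertical below 0.1 rad and z of pin_top in the frame of knob_top above 0.0005 m and contact force between jaw and jam_jar above 4 N), for 0.1 s.
At the end, for the whole second after the job is handed in: The jam jar stands upright (within 0.1 rad) on the vise's base plate between stop and jaw (centre within -14 to +26 mm along and 12 mm across of the vise's origin), at rest, the jaw pressing on it with more than 4 N, and the red pin 0.5 to 3 mm up (all of step 2 and z of pin_top in the frame of knob_top below 0.003 m and linear speed of jam_jar below 0.01 m/s); the robot touches nothing.
It fails at once if The clutch is run on past its first slip (pin more than 3 mm out or in) (z of pin_top in the frame of knob_top above 0.003 m or z of pin_top in the frame of knob_top below -0.003 m).
It fails at once if The jaw is forced on the jar with more than 25 N (contact force between jaw and jam_jar above 25 N).
It fails at once if The jam jar is tipped over (angle between jam_jar's own z axis and vertical above 0.6 rad).
It fails at once if A bystander is shifted by more than 30 mm (distance of any of tub_1, mug_2, mug_1, salt_a, pepper_a, teaspoon_2, grey_lid_jar from where it was at the start of the episode above 0.03 m).
It also fails if it takes over 72 s, if anything falls off the work surface, if the arm or the gripper's body presses on something with over 40 N, if the wrist force passes 120 N, or if a joint passes its speed limit or range.

## Working session

There is one attempt and no reset: what is moved stays moved. The work goes in short steps, Python scripts to look and compute and a tool call to move; the robot and the scene stay as the last step left them, time stands still between calls to the robot, and variables do not carry over. Pictures are saved under pics/ and viewed, at most 10 in all, crops included, and the job is handed in when it is done.

Besides the shell and the picture viewer there is one more tool, called after "Call:" as a command line: name --pt "numbers of a row" for each row, then --argument value for the rest. drive_tool: Moves the arm, as the interface text tells. Its arguments: {"type":"object","properties":{"deltas":{"type":"array","items":{"type":"array","items":{"type":"number"}}},"force":{"type":"number"}},"required":["deltas"]}

```bash
mkdir -p pics; cat > h.py <<'E'
import numpy as np, cv2
from station import observe, vision, bot, search_frame, outline_of, landmark_of
def show(f,n): cv2.imwrite(f'pics/{n}.png', f['color'][:,:,::-1])
def f1(v): return np.round(np.array(v,float),3).tolist()
def Rt(): 
    s=observe(); return cv2.Rodrigues(np.array(s['tool_rot'],float))[0], np.array(s['tool_pos'],float)
def cloud(f,pose=None):
    z=f['z_map'].astype(float); K=np.array(f['mtx']); v,u=np.mgrid[:z.shape[0],:z.shape[1]]
    P=np.stack([(u-K[0,2])/K[0,0]*z,(v-K[1,2])/K[1,1]*z,z],-1)
    if 'hand_eye' in f:
        H=np.array(f['hand_eye']); P=P@H[:3,:3].T+H[:3,3]; R,t=pose; P=P@R.T+t
    else:
        R=cv2.Rodrigues(np.array(f['rvec'],float))[0]; P=(P-np.array(f['tvec'],float).ravel())@R
    P[z==0]=np.nan; return P
E
python3 - <<'E'
from h import *
s=observe(); print({k:(f1(v)) for k,v in s.items()})
fs={}
for c in ['scene','side']:
    f=vision.grab_frame(c); show(f,c); fs[c]=f
    for n in ['jam_jar','vise','pocket','knob_grip','knob_top','pin_top','jaw','grey_lid_jar','mug_1','tub_1','salt_a']:
        print(c,n,[(f1(d['position']),round(d['p'],2)) for d in landmark_of(n,f)])
im=np.hstack([fs['scene']['color'],fs['side']['color']])[:,:,::-1]
cv2.imwrite('pics/both.png',cv2.resize(im,(800,300)))
E
```

```text
{'time_s': 0.0, 'qpos': [-0.115, 0.36, 1.511, -0.0, 1.273, -0.115], 'joint_velocities': [-0.0, -0.001, 0.0, 0.0, -0.0, -0.001], 'tau': [-0.002, -51.538, -27.072, 0.067, 0.035, -0.0], 'tool_pos': [599.268, 0.086, 200.621], 'tool_rot': [-2.22, -2.22, 0.002], 'contact_force': [-0.053, 0.28, -0.205], 'torque': [0.073, 0.04, -0.023], 'finger_force': 0.0, 'finger_gap': 0.997}
scene jam_jar [([546.3, -198.5, -1.3], 0.71), ([446.4, -276.8, 0.4], 0.65)]
scene vise [([531.2, 112.1, -0.2], 0.59)]
scene pocket [([525.4, 102.3, 4.1], 0.82), ([548.1, -196.4, 3.0], 0.69)]
scene knob_grip [([517.1, -2.7, 70.1], 0.46)]
scene knob_top [([521.4, -2.2, 89.1], 0.53)]
scene pin_top []
scene jaw [([524.9, 113.7, -2.3], 0.61)]
scene grey_lid_jar [([402.7, 373.5, 1.3], 0.81)]
scene mug_1 [([676.9, 179.6, 1.6], 0.77), ([668.6, -86.9, 1.0], 0.71)]
scene tub_1 [([769.8, 89.7, -1.7], 0.61)]
scene salt_a [([547.6, -197.5, 1.0], 0.63), ([691.9, -164.5, -2.5], 0.55), ([676.0, 181.1, 0.5], 0.18)]
side jam_jar [([547.6, -203.4, 0.8], 0.58), ([442.8, -278.3, 3.2], 0.55)]
side vise [([528.6, 115.2, 1.4], 0.65), ([523.5, -4.5, 77.6], 0.48)]
side pocket [([523.4, 99.2, 6.2], 0.92)]
side knob_grip [([521.2, -5.9, 73.2], 0.68), ([524.9, 99.1, 3.3], 0.41)]
side knob_top [([521.8, -1.5, 83.0], 0.7)]
side pin_top []
side jaw [([529.3, 112.5, 1.3], 0.7)]
side grey_lid_jar []
side mug_1 [([670.2, -88.5, 1.4], 0.68), ([678.6, 186.6, 2.5], 0.63), ([520.9, -1.6, 76.1], 0.53), ([545.6, -199.6, 2.6], 0.38)]
side tub_1 [([772.5, 85.2, -4.3], 0.83)]
side salt_a [([690.6, -164.6, -0.0], 0.56)]
```

View pics/scene.png

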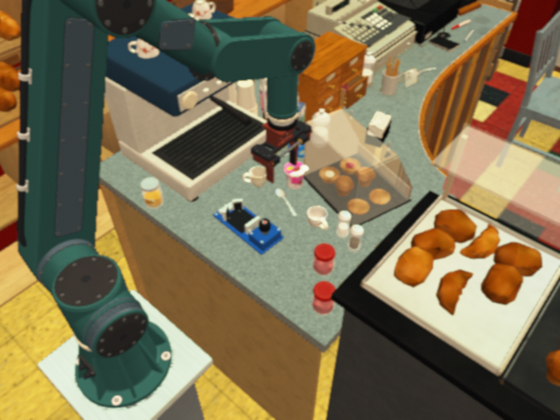

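View pics/side.png

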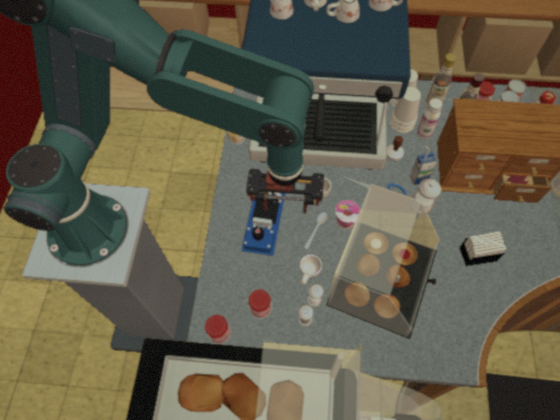

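The scene view shows the vise at (248,228) with the knob towards the right. The two red-lidded jars are at (324,258) and (324,292), and the left one is at about (546,-200). The side view shows those jars at (260,303) and (217,328), and the knob at (258,232).

```bash
python3 - <<'E'
from h import *
for c in ['scene','side']:
    f=vision.grab_frame(c); P=cloud(f); C=f['color'].astype(int)
    hsv=cv2.cvtColor(f['color'],cv2.COLOR_RGB2HSV)
    d=np.hypot(P[...,0]-546,P[...,1]+200)
    m=(d<45)&(P[...,2]>75)
    Q=P[m]; top=np.median(Q[:,2]) if len(Q) else 0
    print(c,'lid',m.sum(),f1(Q.mean(0)),f1(np.percentile(Q,[2,98],0)),top)
    (u,v),r=cv2.minEnclosingCircle(np.argwhere(m)[:,::-1].astype(np.float32)); print('circ px',u,v,r)
    # triangulation of lid centre: record ray
    R=cv2.Rodrigues(np.array(f['rvec'],float))[0]; o=-R.T@np.array(f['tvec'],float).ravel()
    ray=R.T@np.linalg.inv(f['mtx'])@[*np.argwhere(m).mean(0)[::-1],1]
    ray/=np.linalg.norm(ray); np.save(f'{c}.npy',[o,ray])
    b=(hsv[...,0]>100)&(hsv[...,0]<125)&(hsv[...,1]>140)&(abs(P[...,0]-525)<90)&(abs(P[...,1]-60)<170)&(P[...,2]<14)&(P[...,2]>0)
    print('blue',b.sum(),cv2.minAreaRect(P[b][:,:2].astype(np.float32)),np.median(P[b][:,2]))
    k=(np.hypot(P[...,0]-521,P[...,1]+3)<28)&(P[...,2]>76)&(P[...,2]<95); print('knobtop',k.sum(),f1(np.median(P[k],0)),f1(np.percentile(P[k],[3,97],0)))
(a,r),(b,s)=np.load('scene.npy'),np.load('side.npy')
x=np.linalg.lstsq(np.c_[r,-s],b-a,rcond=None)[0]; print(f1(a+r*x[0]),f1(b+s*x[1]))
E
```

```text
scene lid 318 [544.994, -203.55, 85.762] [[519.503, -229.333, 76.618], [572.789, -176.296, 90.638]] 86.22332248864345
circ px 324.6239013671875 252.3495635986328 10.709359169006348
blue 306 ((523.7420043945312, 68.38046264648438), (215.20033264160156, 94.52586364746094), 85.9142074584961) 9.991890644309962
knobtop 98 [518.937, -6.674, 83.926] [[504.04, -20.392, 77.139], [535.301, 8.426, 88.493]]
side lid 386 [546.548, -203.757, 85.122] [[520.509, -229.308, 78.286], [572.135, -177.277, 90.771]] 85.18680173805544
circ px 258.7080993652344 300.16473388671875 11.168663024902344
blue 259 ((525.2850341796875, 65.28736877441406), (204.09071350097656, 89.89653778076172), 85.809326171875) 8.551702606131206
knobtop 111 [519.455, -6.232, 83.038] [[505.211, -20.319, 76.875], [534.591, 9.335, 87.452]]
[546.306, -202.73, 83.712] [546.4, -203.328, 83.513]
```

Careful with the scale: shifts go in shares of 100 cm and turns go in shares of pi rad. That gives: -100 mm is -0.1, -80 mm is -0.08.

Call:
drive_tool --pt "1 0.01 -0.015 -0.02 0 0 0" --pt "1 0.02 -0.03 -0.04 0 0 0" --pt "1 0.03 -0.045 -0.06 0 0 0" --pt "1 0.04 -0.06 -0.08 0 0 0" --pt "1 0.05 -0.075 -0.1 0 0 0" --pt "1 0.05 -0.075 -0.1 0 0 0" --pt "1 0.05 -0.075 -0.1 0 0 0" --pt "1 0.05 -0.075 -0.1 0 0 0" --pt "1 0.05 -0.075 -0.1 0 0 0" --pt "1 0.05 -0.075 -0.1 0 0 0"

```text
time_s: 2.3
tool_pos: [525.0, 49.7, 300.4]
tool_rot: [-2.221, -2.22, 0.002]
contact_force: [-0.4, 0.2, -0.0]
finger_gap: 0.996
finger_force: 0.0
```

```bash
python3 - <<'E'
from h import *
p=Rt(); f=vision.grab_frame('wrist'); show(f,'w1'); P=cloud(f,p); print(f1(f['hand_eye'][:3]),f1(p[1]))
K=np.array(f['mtx'])
hsv=cv2.cvtColor(f['color'],cv2.COLOR_RGB2HSV)
b=(hsv[...,0]>100)&(hsv[...,0]<125)&(hsv[...,1]>140)&(abs(P[...,0]-525)<100)&(abs(P[...,1]-60)<190)&(P[...,2]<16)&(P[...,2]>0)
if b.sum(): print('blue',b.sum(),cv2.minAreaRect(P[b][:,:2].astype(np.float32)),np.median(P[b][:,2]))
k=(np.hypot(P[...,0]-521,P[...,1]+5)<28)&(P[...,2]>76)&(P[...,2]<95)
if k.sum(): print('knobtop',k.sum(),f1(np.median(P[k],0)),f1(np.percentile(P[k],[3,97],0)))
# heights: hi things
class O: pass
from h import landmark_of
for n in ['vise','pocket','knob_top','knob_grip','pin_top','jaw','jam_jar']:
    print(n,[(f1(d['position']),round(d['p'],2)) for d in landmark_of(n,f)])
np.save('w1P.npy',P)
E
```

```text
[[-0.001, -0.965, -0.261, 69.698], [1.0, -0.001, -0.001, -1.61], [0.001, -0.261, 0.965, -183.034]] [524.956, 49.65, 300.372]
blue 3175 ((524.0838623046875, 74.13957214355469), (221.74664306640625, 93.685546875), 85.54583740234375) 7.8454264755308145
knobtop 648 [518.673, -3.11, 82.85] [[503.795, -18.292, 78.848], [532.484, 10.752, 84.466]]
vise [([532.5, 116.7, -5.3], 0.57), ([532.1, 99.5, 6.1], 0.28)]
pocket [([527.7, 102.6, 9.5], 0.74)]
knob_top [([522.6, -4.7, 81.9], 0.64)]
knob_grip [([522.2, -5.3, 72.8], 0.94), ([771.5, 86.7, -2.8], 0.57), ([679.9, 53.9, 2.8], 0.34)]
pin_top [([518.8, -2.4, 82.5], 0.54)]
jaw []
jam_jar [([448.6, -275.2, 1.2], 0.65)]
```

View pics/w1.png

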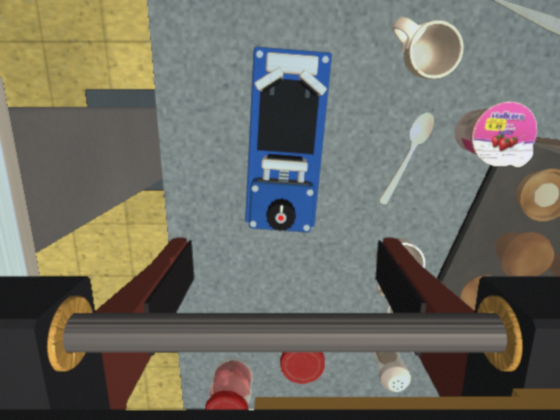

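The wrist view shows the knob with its red pin at (281,215), the jaw at (285,168) and the V stop at (292,80). The target jar's lid is at (302,363).

```bash
python3 - <<'E'
from h import *
P=np.load('w1P.npy').reshape(-1,3)
a=np.radians(4.45); ex=np.array([-np.sin(a),-np.cos(a)]); ey=np.array([np.cos(a),-np.sin(a)])
o=np.array([518.6,-3.3])-116*ex; print('origin',o)
x=(P[:,:2]-o)@ex; y=(P[:,:2]-o)@ey; z=P[:,2]
for lo,hi in [(-85,160)]:
    for c in range(-84,160,4):
        m=(abs(x-c)<2)&(abs(y)<25)
        if m.sum(): print(c,m.sum(),f1(np.percentile(z[m],[5,50,95])),end='; ')
m=(z>38)&(z<52)&(abs(y)<45)
for lo,hi,n in [(-80,20,'stop'),(35,80,'jaw'),(82,160,'housing')]:
    k=m&(x>lo)&(x<hi); print('\n',n,k.sum(),f1(np.percentile(x[k],[1,99])),f1(np.percentile(y[k],[1,99])))
    if n=='stop':
        for yy in range(-30,31,10):
            q=k&(abs(y-yy)<3); print(yy, f1(np.percentile(x[q],[2,98])) if q.sum() else None)
E
```

```text
origin [527.60033461 112.35030902]
-84 146 [-2.063, -0.146, 1.068]; -80 146 [-1.774, -0.155, 1.389]; -76 136 [-1.766, -0.167, 1.155]; -72 110 [4.803, 7.159, 8.869]; -68 98 [6.471, 7.822, 15.805]; -64 142 [17.73, 19.414, 21.085]; -60 151 [18.355, 19.759, 20.871]; -56 153 [18.118, 19.773, 21.157]; -52 144 [18.288, 19.739, 21.151]; -48 125 [18.325, 19.804, 22.143]; -44 137 [7.007, 19.818, 48.686]; -40 161 [7.014, 46.524, 48.634]; -36 170 [7.88, 41.989, 48.469]; -32 173 [7.813, 13.733, 48.152]; -28 161 [7.642, 9.068, 42.324]; -24 140 [7.465, 8.807, 11.035]; -20 133 [7.317, 8.791, 10.473]; -16 138 [7.025, 8.784, 10.414]; -12 131 [7.521, 8.82, 10.214]; -8 131 [7.506, 8.964, 10.492]; -4 133 [7.613, 8.797, 10.287]; 0 132 [7.534, 8.767, 10.407]; 4 129 [7.624, 8.847, 10.158]; 8 126 [7.497, 8.912, 10.168]; 12 130 [7.485, 8.836, 10.478]; 16 128 [7.342, 9.124, 10.587]; 20 127 [7.3, 8.905, 10.214]; 24 123 [7.68, 8.937, 10.283]; 28 124 [7.326, 8.782, 10.479]; 32 259 [7.925, 414.695, 417.647]; 36 5352 [414.203, 417.529, 419.637]; 40 6344 [417.654, 419.602, 436.494]; 44 3618 [417.595, 429.087, 435.91
[... 428 characters left out ...]
0.741, 42.562, 80.15]; 104 238 [40.953, 43.514, 83.301]; 108 175 [40.954, 73.132, 84.16]; 112 153 [41.142, 82.144, 83.816]; 116 150 [40.958, 82.43, 84.201]; 120 129 [41.299, 82.61, 84.471]; 124 116 [41.233, 82.491, 84.187]; 128 98 [41.468, 82.513, 84.03]; 132 63 [40.785, 43.492, 83.942]; 136 36 [40.17, 41.96, 43.095]; 140 48 [40.601, 42.074, 43.639]; 144 67 [40.579, 42.096, 43.68]; 148 29 [39.364, 40.918, 42.175]; 
 stop 696 [-45.89, -22.187] [-39.384, 38.596]
-30 [-38.206, -21.928]
-20 [-44.544, -28.149]
-10 [-43.208, -34.726]
0 None
10 [-44.832, -33.652]
20 [-44.826, -27.712]
30 [-37.092, -22.097]

 jaw 551 [54.025, 68.72] [-27.081, 26.356]

 housing 2198 [86.787, 146.91] [-39.389, 38.616]
```

Scaled: -253 mm is -0.253, 150 mm is 0.15.

Call:
drive_tool --pt "1 -0.04 0.003 0 0 0 0" --pt "1 -0.08 0.006 0 0 0 0" --pt "1 -0.12 0.01 0 0 0 0" --pt "1 -0.16 0.014 0.02 0 0 0" --pt "1 -0.2 0.017 0.06 0 0 0" --pt "1 -0.23 0.02 0.1 0 0 0" --pt "1 -0.253 0.021 0.13 0 0 0" --pt "1 -0.253 0.021 0.15 0 0 0" --pt "1 -0.253 0.021 0.16 0 0 0" --pt "1 -0.253 0.021 0.16 0 0 0"

```text
time_s: 3.7
tool_pos: [545.1, -202.4, 140.2]
tool_rot: [-2.22, -2.219, 0.001]
contact_force: [0.1, 0.7, 0.4]
finger_gap: 0.999
finger_force: 0.0
```

Scaled: 79 mm is 0.079, 75 mm is 0.075.

Call:
drive_tool --pt "1 -0.0005 0.001 0.025 0 0 0" --pt "1 -0.0005 0.001 0.05 0 0 0" --pt "1 -0.0005 0.001 0.065 0 0 0" --pt "1 -0.0005 0.001 0.075 0 0 0" --pt "1 -0.0005 0.001 0.079 0 0 0" --pt "1 -0.0005 0.001 0.079 0 0 0" --pt "0.4 -0.0005 0.001 0.079 0 0 0" --pt "0.4 -0.0005 0.001 0.079 0 0 0" --pt "0.4 -0.0005 0.001 0.079 0 0 0" --pt "0.4 -0.0005 0.001 0.079 0 0 0" --force 15

```text
time_s: 4.7
tool_pos: [547.2, -203.7, 62.8]
tool_rot: [2.221, 2.221, 0.0]
contact_force: [1.4, -1.0, -0.4]
finger_gap: 0.674
finger_force: 0.0
```

Call:
drive_tool --pt "0.4 0 0 0 0 0 0" --pt "0.4 0 0 0 0 0 0" --pt "0.4 0 0 -0.003 0 0 0" --pt "0.4 0 0 -0.01 0 0 0" --pt "0.4 0 0 -0.025 0 0 0" --pt "0.4 0 0 -0.045 0 0 0" --pt "0.4 0 0 -0.07 0 0 0" --pt "0.4 0 0 -0.1 0 0 0" --pt "0.4 0 0 -0.11 0 0 0" --pt "0.4 0 0 -0.11 0 0 0"

```text
time_s: 5.7
tool_pos: [548.0, -204.0, 174.0]
tool_rot: [2.219, 2.219, 0.002]
contact_force: [-0.0, 0.7, -3.0]
finger_gap: 0.645
finger_force: 15.0
```

Scaled: 302 mm is 0.302, 297 mm is 0.297.

Call:
drive_tool --pt "0.4 0.015 -0.001 0 0 0 0" --pt "0.4 0.045 -0.003 0 0 0 0" --pt "0.4 0.085 -0.006 0 0 0 0" --pt "0.4 0.125 -0.009 0 0 0 0" --pt "0.4 0.165 -0.012 0 0 0 0" --pt "0.4 0.205 -0.015 0 0 0 0" --pt "0.4 0.245 -0.018 0 0 0 0" --pt "0.4 0.28 -0.02 0 0 0 0" --pt "0.4 0.297 -0.021 0 0 0 0" --pt "0.4 0.302 -0.021 0 0 0 0"

```text
time_s: 6.7
tool_pos: [523.5, 101.1, 170.6]
tool_rot: [-2.216, -2.222, 0.004]
contact_force: [0.3, 0.4, -3.0]
finger_gap: 0.647
finger_force: 15.0
```

Scaled: 30 mm is 0.03, 20 mm is 0.02.

Call:
drive_tool --pt "0.4 0 0 0.01 0 0 0" --pt "0.4 0 0 0.02 0 0 0" --pt "0.4 0 0 0.03 0 0 0" --pt "0.4 0 0 0.03 0 0 0" --pt "0.4 0 0 0.03 0 0 0" --pt "0.4 0 0 0.03 0 0 0" --pt "0.4 0 0 0.03 0 0 0" --pt "0.4 0 0 0.03 0 0 0" --pt "0.4 0 0 0.03 0 0 0" --pt "0.4 0 0 0.03 0 0 0"

```text
time_s: 7.7
tool_pos: [526.1, 98.5, 142.6]
tool_rot: [2.221, 2.221, 0.0]
contact_force: [-0.5, -0.1, -1.9]
finger_gap: 0.644
finger_force: 15.0
```

```bash
python3 - <<'E'
from h import *
s=observe(); print(f1(s['tool_pos']),f1(s['contact_force']),f1(s['torque']))
ims=[]
for c in ['scene','side','wrist']:
    p=Rt(); f=vision.grab_frame(c); ims.append(f['color'])
    P=cloud(f,p); hsv=cv2.cvtColor(f['color'],cv2.COLOR_RGB2HSV)
    red=((hsv[...,0]<8)|(hsv[...,0]>172))&(hsv[...,1]>130)&(hsv[...,2]>70)
    m=red&(np.hypot(P[...,0]-526,P[...,1]-98)<60)&(P[...,2]>100)&(P[...,2]<200)
    if m.sum(): print(c,m.sum(),f1(P[m].mean(0)),f1(np.percentile(P[m],[2,98],0)))
    print([(f1(d['position']),round(d['p'],2)) for d in landmark_of('jam_jar',f)])
a=ims[0][120:320,160:360];b=ims[1][120:320,160:360]; w=cv2.resize(ims[2],(533,400))
cv2.imwrite('pics/hov.png',np.hstack([np.vstack([a,b]),w])[:,:,::-1])
E
```

```text
[526.079, 98.542, 142.63] [-0.495, -0.139, -1.936] [0.012, 0.053, 0.052]
scene 429 [515.654, 88.467, 151.946] [[489.557, 70.25, 107.128], [550.253, 118.652, 193.713]]
[([443.6, -274.4, -4.1], 0.96), ([526.2, 102.0, 82.9], 0.73)]
side 310 [526.059, 96.294, 164.918] [[499.23, 72.297, 156.629], [554.295, 123.809, 174.251]]
[([524.8, 102.1, 79.0], 0.61), ([443.2, -281.8, 4.5], 0.59), ([520.5, -6.4, 77.2], 0.33)]
wrist 11598 [523.871, 103.545, 165.274] [[492.864, 76.624, 158.401], [555.075, 128.145, 189.167]]
[([526.2, 102.1, 78.0], 0.88)]
```

View pics/hov.png

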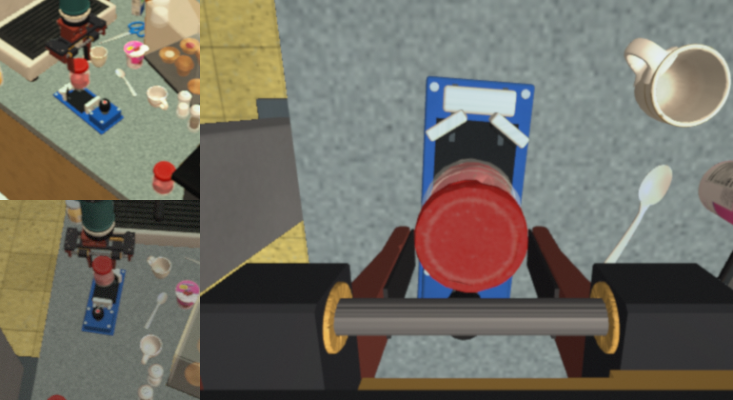

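Call:
drive_tool --pt "0.4 0 0 0.012 0 0 0" --pt "0.4 0 0 0.024 0 0 0" --pt "0.4 0 0 0.036 0 0 0" --pt "0.4 0 0 0.048 0 0 0" --pt "0.4 0 0 0.057 0 0 0" --pt "0.4 0 0 0.063 0 0 0" --pt "0.4 0 0 0.066 0 0 0" --pt "0.4 0 0 0.068 0 0 0" --pt "0.4 0 0 0.068 0 0 0" --pt "0.4 0 0 0.068 0 0 0"

```text
time_s: 9.0
tool_pos: [526.3, 98.5, 74.8]
tool_rot: [2.221, 2.221, 0.001]
contact_force: [0.7, -0.5, -2.8]
finger_gap: 0.647
finger_force: 15.0
```

Scaled: 3 mm is 0.003, 2.5 mm is 0.0025.

Call:
drive_tool --pt "0.4 0 0 0.0005 0 0 0" --pt "0.4 0 0 0.001 0 0 0" --pt "0.4 0 0 0.0015 0 0 0" --pt "0.4 0 0 0.002 0 0 0" --pt "0.4 0 0 0.0025 0 0 0" --pt "0.4 0 0 0.003 0 0 0" --pt "0.4 0 0 0.003 0 0 0" --pt "0.4 0 0 0.003 0 0 0" --pt "0.4 0 0 0.003 0 0 0" --pt "0.4 0 0 0.003 0 0 0"

```text
time_s: 10.0
tool_pos: [526.0, 98.5, 71.4]
tool_rot: [-2.221, -2.221, 0.0]
contact_force: [0.3, -0.7, -2.9]
finger_gap: 0.639
finger_force: 15.0
```

Scaled: 1.5 mm is 0.0015, 1 mm is 0.001.

Call:
drive_tool --pt "0.4 0 0 0.0005 0 0 0" --pt "0.4 0 0 0.0005 0 0 0" --pt "0.4 0 0 0.001 0 0 0" --pt "0.4 0 0 0.001 0 0 0" --pt "0.4 0 0 0.0015 0 0 0" --pt "0.4 0 0 0.0015 0 0 0" --pt "0.4 0 0 0.0015 0 0 0" --pt "0.4 0 0 0.0015 0 0 0" --pt "0.4 0 0 0.0015 0 0 0" --pt "0.4 0 0 0.0015 0 0 0"

```text
time_s: 11.0
tool_pos: [526.0, 98.5, 70.6]
tool_rot: [2.221, 2.221, 0.0]
contact_force: [-2.8, -0.9, 7.5]
finger_gap: 0.644
finger_force: 15.0
```

Scaled: -130 mm is -0.13, -90 mm is -0.09.

Call:
drive_tool --pt "0.7 0 0 -0.0005 0 0 0" --pt "0.75 0 0 -0.0005 0 0 0" --pt "0.9 0 0 -0.0005 0 0 0" --pt "1 0 0 -0.0005 0 0 0" --pt "1 0 0 -0.0005 0 0 0" --pt "1 0 0 -0.0005 0 0 0" --pt "1 0 0 -0.02 0 0 0" --pt "1 0 0 -0.05 0 0 0" --pt "1 0 0 -0.09 0 0 0" --pt "1 0 0 -0.13 0 0 0"

```text
time_s: 12.0
tool_pos: [525.3, 98.4, 200.9]
tool_rot: [-2.221, -2.221, 0.002]
contact_force: [0.2, 0.9, -0.0]
finger_gap: 1.002
finger_force: 0.0
```

Scaled: -100 mm is -0.1, -80 mm is -0.08.

Call:
drive_tool --pt "1 0 0 -0.04 0 0 0" --pt "1 0 0 -0.08 0 0 0" --pt "1 0 0 -0.1 0 0 0" --pt "1 0 0 -0.1 0 0 0" --pt "1 0 0 -0.1 0 0 0" --pt "1 0 0 -0.1 0 0 0" --pt "1 0 0 -0.1 0 0 0" --pt "1 0 0 -0.1 0 0 0" --pt "1 0 0 -0.1 0 0 0" --pt "1 0 0 -0.1 0 0 0"

```text
time_s: 13.0
tool_pos: [525.8, 98.5, 299.6]
tool_rot: [-2.221, -2.221, 0.001]
contact_force: [-0.6, 0.3, 0.5]
finger_gap: 1.002
finger_force: 0.0
```

```bash
cat >> h.py <<'E'
a=np.radians(4.45); ex=np.array([-np.sin(a),-np.cos(a)]); ey=np.array([np.cos(a),-np.sin(a)]); O=np.array([527.6,112.35])
def V(P): return np.concatenate([((P[...,:2]-O)@ex)[...,None],((P[...,:2]-O)@ey)[...,None],P[...,2:]],-1)
E
python3 - <<'E'
from h import *
s=observe(); print(f1(s['tool_pos']),f1(s['contact_force']),f1(s['torque']),f1(s['qpos']))
p=Rt(); f=vision.grab_frame('wrist'); show(f,'w2'); Q=V(cloud(f,p))
hsv=cv2.cvtColor(f['color'],cv2.COLOR_RGB2HSV)
red=((hsv[...,0]<8)|(hsv[...,0]>172))&(hsv[...,1]>130)
m=red&(Q[...,2]>85)&(Q[...,2]<105)&(np.hypot(Q[...,0]-12,Q[...,1])<50); print('lid top',m.sum(),f1(np.median(Q[m],0)),f1(np.percentile(Q[m],[1,99],0)))
A=np.c_[Q[m][:,:2],np.ones(m.sum())]; c=np.linalg.lstsq(A,Q[m][:,2],rcond=None)[0]; print('tilt',c)
k=(np.hypot(Q[...,0]-116,Q[...,1])<26)&(Q[...,2]>79)&(Q[...,2]<90); print('knob',k.sum(),f1(np.median(Q[k],0)),f1(np.percentile(Q[k],[2,98],0)))
r=k&red; print('pin',r.sum(),f1(np.mean(Q[r],0)))
E
```

```text
[525.847, 98.484, 299.578] [-0.567, 0.287, 0.471] [-0.056, 0.013, -0.033] [0.056, 0.188, 1.506, 0.0, 1.448, 0.056]
lid top 2206 [11.165, -2.681, 92.829] [[-14.969, -29.217, 88.343], [38.837, 24.221, 94.914]]
tilt [1.67318901e-02 4.02743424e-03 9.25585884e+01]
knob 582 [115.888, -0.292, 82.979] [[101.936, -15.135, 79.905], [131.085, 14.506, 84.756]]
pin 16 [117.236, -0.541, 83.997]
```

View pics/w2.png

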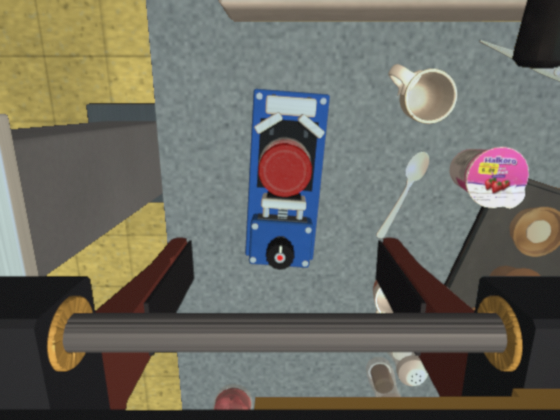

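The jar stands upright in the pocket at about (11.5,-2.5) in the vise frame, with its lid top at 93 mm. In the wrist view the lid is at (284,168) and the knob at (280,253).

Scaled: 150 mm is 0.15, -7.2 mm is -0.0072, -1.4 rad is -0.4456.

Call:
drive_tool --pt "0.65 -0.01 -0.0007 0.005 0 0 -0.0446" --pt "0.65 -0.03 -0.002 0.015 0 0 -0.0891" --pt "0.65 -0.05 -0.0035 0.03 0 0 -0.1337" --pt "0.65 -0.07 -0.005 0.045 0 0 -0.1783" --pt "0.65 -0.09 -0.0065 0.07 0 0 -0.2228" --pt "0.65 -0.098 -0.007 0.095 0 0 -0.2674" --pt "0.65 -0.102 -0.0072 0.12 0 0 -0.3119" --pt "0.65 -0.102 -0.0072 0.14 0 0 -0.3565" --pt "0.65 -0.102 -0.0072 0.15 0 0 -0.4011" --pt "0.65 -0.102 -0.0072 0.15 0 0 -0.4456"

```text
time_s: 14.05
tool_pos: [517.4, -3.5, 148.2]
tool_rot: [-0.259, -3.127, -0.0]
contact_force: [0.0, -0.6, 0.4]
finger_gap: 0.649
finger_force: 0.0
```

Call:
drive_tool --pt "0.65 0 0 0 0 0 0" --pt "0.65 0 0 0 0 0 0" --pt "0.65 0 0 0 0 0 0" --pt "0.65 0 0 0 0 0 0" --pt "0.65 0 0 0 0 0 0" --pt "0.65 0 0 0 0 0 0" --pt "0.65 0 0 0 0 0 0" --pt "0.65 0 0 0 0 0 0" --pt "0.65 0 0 0 0 0 0" --pt "0.65 0 0 0 0 0 0"

```text
time_s: 15.05
tool_pos: [518.8, -3.5, 149.9]
tool_rot: [-0.268, -3.13, 0.0]
contact_force: [-0.1, 0.8, -0.2]
finger_gap: 0.647
finger_force: 0.0
```

```bash
python3 - <<'E'
from h import *
s=observe(); print(f1(s['tool_pos']),f1(s['tool_rot']),f1(s['contact_force']),f1(s['torque']),f1(s['qpos']))
p=Rt(); f=vision.grab_frame('wrist'); show(f,'w3'); Q=cloud(f,p)
k=(np.hypot(Q[...,0]-518.6,Q[...,1]+3.3)<30)&(Q[...,2]>79)&(Q[...,2]<90); print('knob',k.sum(),f1(np.median(Q[k],0)),f1(np.percentile(Q[k],[1,99],0)))
hsv=cv2.cvtColor(f['color'],cv2.COLOR_RGB2HSV); red=((hsv[...,0]<8)|(hsv[...,0]>172))&(hsv[...,1]>130)
r=k&red; print('pin',r.sum(),f1(np.mean(Q[r],0)))
d=(Q[k].mean(0)-p[1]); print('knob in tool',f1(p[0].T@d))
for c in ['scene','side']:
    f=vision.grab_frame(c); print([(n,[(f1(d['position']),round(d['p'],2)) for d in landmark_of(n,f)]) for n in ['knob_top','knob_grip']])
E
```

```text
[518.763, -3.502, 149.912] [-0.268, -3.13, 0.0] [-0.135, 0.819, -0.167] [0.09, -0.084, -0.014] [-0.14, 0.299, 1.747, -0.0, 1.096, -1.54]
knob 1602 [517.23, -4.246, 82.745] [[502.424, -19.539, 79.383], [532.892, 11.039, 84.433]]
pin 61 [518.178, -4.387, 83.38]
knob in tool [1.271, -0.955, 67.254]
[('knob_top', [([520.7, -3.5, 88.9], 0.62)]), ('knob_grip', [([520.8, -2.4, 69.9], 0.67)])]
[('knob_top', [([523.2, -1.9, 79.4], 0.65), ([524.3, 101.0, 7.5], 0.41), ([668.1, -221.7, 2.8], 0.19)]), ('knob_grip', [([520.7, -4.3, 73.3], 0.52), ([770.1, 85.3, -1.2], 0.16)])]
```

Scaled: 97 mm is 0.097, 94 mm is 0.094.

Call:
drive_tool --pt "0.65 0.0005 0 0.02 0 0 0" --pt "0.65 0.0005 0 0.04 0 0 0" --pt "0.65 0.0005 0 0.06 0 0 0" --pt "0.65 0.0005 0 0.075 0 0 0" --pt "0.65 0.0005 0 0.088 0 0 0" --pt "0.65 0.0005 0 0.094 0 0 0" --pt "0.65 0.0005 0 0.097 0 0 0" --pt "0.65 0.0005 0 0.097 0 0 0" --pt "0.65 0.0005 0 0.097 0 0 0" --pt "0.65 0.0005 0 0.097 0 0 0"

```text
time_s: 16.4
tool_pos: [518.8, -3.5, 53.6]
tool_rot: [0.268, 3.129, -0.0]
contact_force: [-1.2, 0.3, -0.3]
finger_gap: 0.651
finger_force: 0.0
```

Call:
drive_tool --pt "0.1 0 0 0 0 0 0" --pt "0.1 0 0 0 0 0 0" --pt "0.1 0 0 0 0 0 0" --pt "0.1 0 0 0 0 0 0" --pt "0.1 0 0 0 0 0 0" --pt "0.1 0 0 0 0 0 0" --pt "0.1 0 0 0 0 0 0" --pt "0.1 0 0 0 0 0 0" --pt "0.1 0 0 0 0 0 0" --pt "0.1 0 0 0 0 0 0" --force 40

```text
time_s: 17.4
tool_pos: [518.5, -2.9, 53.1]
tool_rot: [0.268, 3.13, 0.001]
contact_force: [0.3, 5.7, 4.0]
finger_gap: 0.36
finger_force: 40.0
```

```bash
python3 - <<'E'
from h import *
s=observe(); print(f1(s['tool_pos']),f1(s['tool_rot']),f1(s['contact_force']),f1(s['torque']),f1(s['qpos']))
E
```

```text
[518.472, -2.931, 53.124] [0.268, 3.13, 0.001] [0.301, 5.734, 4.033] [1.013, -0.088, -0.016] [-0.14, 0.431, 1.842, 0.001, 0.867, -1.54]
```

Scaled: 0.5 mm is 0.0005, 0.98 rad is 0.3119.

Call:
drive_tool --pt "0.1 0 0.0005 0 0 0 0.0255" --pt "0.1 0 0.0005 0 0 0 0.0573" --pt "0.1 0 0.0005 0 0 0 0.0891" --pt "0.1 0 0.0005 0 0 0 0.121" --pt "0.1 0 0.0005 0 0 0 0.1528" --pt "0.1 0 0.0005 0 0 0 0.1846" --pt "0.1 0 0.0005 0 0 0 0.2165" --pt "0.1 0 0.0005 0 0 0 0.2483" --pt "0.1 0 0.0005 0 0 0 0.2801" --pt "0.1 0 0.0005 0 0 0 0.3119"

```text
time_s: 18.4
tool_pos: [519.3, -1.9, 53.2]
tool_rot: [1.715, 2.631, 0.003]
contact_force: [2.4, 8.0, 2.5]
finger_gap: 0.361
finger_force: 40.0
```

```bash
cat > t.py <<'E'
from h import *
s=observe(); R,t=Rt(); print(round(s['time_s'],2),f1(t),'yaw',round(np.arctan2(R[1,1],R[0,1]),3),f1(s['contact_force']),f1(s['torque']),'q6',round(s['qpos'][5],3),'tau6',round(s['tau'][5],3),s['finger_gap'])
E
python3 t.py
```

```text
18.4 [519.284, -1.934, 53.158] yaw 0.415 [2.412, 8.016, 2.472] [1.442, -0.391, 0.082] q6 -0.555 tau6 -1.236 0.3613097705479712
```

Scaled: 1.5 mm is 0.0015, 1 mm is 0.001, 0.78 rad is 0.2483.

Call:
drive_tool --pt "0.1 0.0003 0.0005 0 0 0 0.0191" --pt "0.1 0.0006 0.001 0 0 0 0.0446" --pt "0.1 0.001 0.0015 0 0 0 0.07" --pt "0.1 0.001 0.0015 0 0 0 0.0955" --pt "0.1 0.001 0.0015 0 0 0 0.121" --pt "0.1 0.001 0.0015 0 0 0 0.1464" --pt "0.1 0.001 0.0015 0 0 0 0.1719" --pt "0.1 0.001 0.0015 0 0 0 0.1974" --pt "0.1 0.001 0.0015 0 0 0 0.2228" --pt "0.1 0.001 0.0015 0 0 0 0.2483"

```text
time_s: 19.4
tool_pos: [520.3, -1.6, 53.2]
tool_rot: [2.585, 1.783, 0.002]
contact_force: [1.5, 3.0, 1.5]
finger_gap: 0.361
finger_force: 40.0
```

```bash
python3 t.py; python3 - <<'E'
from h import *
for c in ['side','scene']:
    f=vision.grab_frame(c); Q=V(cloud(f)); hsv=cv2.cvtColor(f['color'],cv2.COLOR_RGB2HSV)
    red=((hsv[...,0]<8)|(hsv[...,0]>172))&(hsv[...,1]>130)
    m=red&(Q[...,2]>85)&(Q[...,2]<100)&(np.hypot(Q[...,0]-6,Q[...,1])<50)
    if m.sum(): print('lid',m.sum(),f1(np.percentile(Q[m],[2,98],0)))
    m=(abs(Q[...,2]-45)<5)&(abs(Q[...,1])<30)&(Q[...,0]>25)&(Q[...,0]<80)
    if m.sum(): print('jaw',m.sum(),f1(np.percentile(Q[m],[2,98],0)))
E
```

```text
19.4 [520.331, -1.591, 53.164] yaw -0.363 [1.532, 3.017, 1.54] [0.51, -0.228, 0.057] q6 0.227 tau6 -0.957 0.3608066474233904
lid 41 [[-11.248, 11.359, 87.615], [25.807, 26.042, 97.142]]
lid 20 [[-11.916, -30.667, 85.411], [13.652, 18.316, 98.562]]
jaw 61 [[28.183, -26.272, 40.606], [53.27, 22.663, 49.326]]
```

Scaled: 0.35 rad is 0.1114.

Call:
drive_tool --pt "0.1 0 0 0 0 0 0.0111" --pt "0.1 0 0 0 0 0 0.0223" --pt "0.1 0 0 0 0 0 0.0334" --pt "0.1 0 0 0 0 0 0.0446" --pt "0.1 0 0 0 0 0 0.0557" --pt "0.1 0 0 0 0 0 0.0668" --pt "0.1 0 0 0 0 0 0.078" --pt "0.1 0 0 0 0 0 0.0891" --pt "0.1 0 0 0 0 0 0.1003" --pt "0.1 0 0 0 0 0 0.1114"

```text
time_s: 20.5
tool_pos: [520.8, -1.8, 53.2]
tool_rot: [2.853, 1.312, 0.003]
contact_force: [3.7, 2.8, -0.1]
finger_gap: 0.362
finger_force: 40.0
```

```bash
python3 t.py
```

```text
20.5 [520.765, -1.769, 53.191] yaw -0.709 [3.736, 2.764, -0.089] [0.412, -0.464, 0.03] q6 0.573 tau6 -0.362 0.3617067717102123
```

Scaled: 0.03 rad is 0.0095.

Call:
drive_tool --pt "0.1 0 0 0 0 0 0.0032" --pt "0.1 0 0 0 0 0 0.0064" --pt "0.1 0 0 0 0 0 0.0095" --pt "0.1 0 0 0 0 0 0.0127" --pt "0.1 0 0 0 0 0 0.0159" --pt "0.1 0 0 0 0 0 0.0191" --pt "0.1 0 0 0 0 0 0.0223" --pt "0.1 0 0 0 0 0 0.0255" --pt "0.1 0 0 0 0 0 0.0286" --pt "0.1 0 0 0 0 0 0.0318"

```text
time_s: 21.5
tool_pos: [520.8, -1.9, 53.2]
tool_rot: [2.915, 1.167, 0.003]
contact_force: [5.7, 0.7, -1.0]
finger_gap: 0.359
finger_force: 40.0
```

```bash
python3 t.py
```

```text
21.5 [520.813, -1.87, 53.216] yaw -0.809 [5.743, 0.732, -1.02] [0.232, -0.797, 0.103] q6 0.674 tau6 -0.028 0.35947658160262247
```

Scaled: 0.6 mm is 0.0006, 0.5 mm is 0.0005, 0.08 rad is 0.0255.

Call:
drive_tool --pt "0.1 0.0001 0.0001 0 0 0 0.0025" --pt "0.1 0.0002 0.0002 0 0 0 0.0051" --pt "0.1 0.0004 0.0004 0 0 0 0.0076" --pt "0.1 0.0006 0.0005 0 0 0 0.0102" --pt "0.1 0.0006 0.0005 0 0 0 0.0127" --pt "0.1 0.0006 0.0005 0 0 0 0.0153" --pt "0.1 0.0006 0.0005 0 0 0 0.0178" --pt "0.1 0.0006 0.0005 0 0 0 0.0204" --pt "0.1 0.0006 0.0005 0 0 0 0.0229" --pt "0.1 0.0006 0.0005 0 0 0 0.0255"

```text
time_s: 22.5
tool_pos: [520.9, -1.8, 53.2]
tool_rot: [2.96, 1.048, 0.002]
contact_force: [4.9, -1.5, 0.2]
finger_gap: 0.36
finger_force: 40.0
```

```bash
python3 t.py
```

```text
22.5 [520.888, -1.834, 53.156] yaw -0.89 [4.923, -1.524, 0.186] [-0.207, -0.829, 0.063] q6 0.755 tau6 0.002 0.36007653761650976
```

Scaled: 0.08 rad is 0.0255.

Call:
drive_tool --pt "0.1 0 0 0 0 0 0.0025" --pt "0.1 0 0 0 0 0 0.0051" --pt "0.1 0 0 0 0 0 0.0076" --pt "0.1 0 0 0 0 0 0.0102" --pt "0.1 0 0 0 0 0 0.0127" --pt "0.1 0 0 0 0 0 0.0153" --pt "0.1 0 0 0 0 0 0.0178" --pt "0.1 0 0 0 0 0 0.0204" --pt "0.1 0 0 0 0 0 0.0229" --pt "0.1 0 0 0 0 0 0.0255"

```text
time_s: 23.5
tool_pos: [520.9, -1.9, 53.2]
tool_rot: [3.0, 0.929, 0.002]
contact_force: [5.2, -1.7, 0.1]
finger_gap: 0.359
finger_force: 40.0
```

```bash
python3 t.py
```

```text
23.5 [520.944, -1.948, 53.172] yaw -0.97 [5.244, -1.67, 0.089] [-0.236, -0.876, 0.144] q6 0.835 tau6 0.004 0.35873490661247404
```

Scaled: 0.06 rad is 0.0191.

Call:
drive_tool --pt "0.1 0 0 0 0 0 0.0019" --pt "0.1 0 0 0 0 0 0.0038" --pt "0.1 0 0 0 0 0 0.0057" --pt "0.1 0 0 0 0 0 0.0076" --pt "0.1 0 0 0 0 0 0.0095" --pt "0.1 0 0 0 0 0 0.0115" --pt "0.1 0 0 0 0 0 0.0134" --pt "0.1 0 0 0 0 0 0.0153" --pt "0.1 0 0 0 0 0 0.0172" --pt "0.1 0 0 0 0 0 0.0191"

```text
time_s: 24.5
tool_pos: [521.1, -2.0, 53.2]
tool_rot: [3.026, 0.839, 0.002]
contact_force: [5.0, -2.9, -0.1]
finger_gap: 0.362
finger_force: 40.0
```

```bash
python3 t.py
```

```text
24.5 [521.057, -1.999, 53.188] yaw -1.03 [4.989, -2.943, -0.106] [-0.282, -0.876, 0.097] q6 0.895 tau6 0.028 0.3624322325497644
```

Scaled: 0.08 rad is 0.0255.

Call:
drive_tool --pt "0.1 0 0 0 0 0 0.0025" --pt "0.1 0 0 0 0 0 0.0051" --pt "0.1 0 0 0 0 0 0.0076" --pt "0.1 0 0 0 0 0 0.0102" --pt "0.1 0 0 0 0 0 0.0127" --pt "0.1 0 0 0 0 0 0.0153" --pt "0.1 0 0 0 0 0 0.0178" --pt "0.1 0 0 0 0 0 0.0204" --pt "0.1 0 0 0 0 0 0.0229" --pt "0.1 0 0 0 0 0 0.0255"

```text
time_s: 25.5
tool_pos: [521.1, -2.1, 53.2]
tool_rot: [3.057, 0.717, 0.002]
contact_force: [6.1, -1.5, -0.1]
finger_gap: 0.359
finger_force: 40.0
```

```bash
python3 t.py; python3 - <<'E'
from h import *
p=Rt(); f=vision.grab_frame('wrist'); show(f,'w4')
E
```

```text
25.5 [521.068, -2.095, 53.172] yaw -1.11 [6.079, -1.49, -0.061] [-0.352, -0.934, 0.07] q6 0.975 tau6 0.002 0.35866863244479524
```

View pics/w4.png

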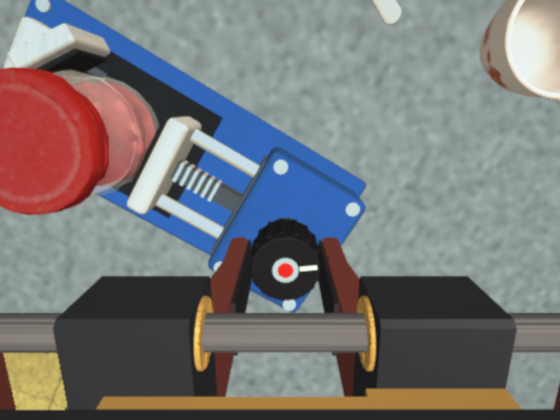

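The wrist view shows the pin at (285,270), flush with the knob top. The jaw at (165,165) is close behind the jar, whose lid is at (45,140), and the stop is at the upper left.

```bash
cat > m.py <<'E'
from h import *
p=Rt(); f=vision.grab_frame('wrist'); Q=V(cloud(f,p)); hsv=cv2.cvtColor(f['color'],cv2.COLOR_RGB2HSV)
red=((hsv[...,0]<8)|(hsv[...,0]>172))&(hsv[...,1]>130)
J=(abs(Q[...,2]-45)<4)&(abs(Q[...,1])<24)&(Q[...,0]>15)&(Q[...,0]<75)&(hsv[...,1]<90)
print('jaw x',J.sum(),f1(np.percentile(Q[J][:,0],[1,50,99])),'(open 54.0..68.7)')
k=(np.hypot(Q[...,0]-115,Q[...,1])<16)&(abs(Q[...,2]-84)<8)
pin=k&red; kb=k&(hsv[...,2]<70)&(abs(Q[...,2]-83)<4)
print('pin',pin.sum(),f1(np.median(Q[pin],0)),'knob',kb.sum(),f1(np.median(Q[kb],0)),'rise',round(np.mean(Q[pin][:,2])-np.mean(Q[kb][:,2]),2))
m=red&(abs(Q[...,2]-93)<6)&(np.hypot(Q[...,0],Q[...,1])<45)
print('lid',m.sum(),f1(np.percentile(Q[m],[1,99],0)))
E
python3 m.py
```

```text
jaw x 2440 [28.821, 37.318, 43.66] (open 54.0..68.7)
pin 153 [116.886, -0.128, 83.465] knob 2737 [113.136, 0.85, 82.774] rise 0.86
lid 12333 [[-14.296, -28.326, 87.75], [27.454, 24.563, 94.459]]
```

Scaled: 0.08 rad is 0.0255.

Call:
drive_tool --pt "0.1 0 0 0 0 0 0.0025" --pt "0.1 0 0 0 0 0 0.0051" --pt "0.1 0 0 0 0 0 0.0076" --pt "0.1 0 0 0 0 0 0.0102" --pt "0.1 0 0 0 0 0 0.0127" --pt "0.1 0 0 0 0 0 0.0153" --pt "0.1 0 0 0 0 0 0.0178" --pt "0.1 0 0 0 0 0 0.0204" --pt "0.1 0 0 0 0 0 0.0229" --pt "0.1 0 0 0 0 0 0.0255"

```text
time_s: 26.6
tool_pos: [521.1, -2.2, 53.2]
tool_rot: [3.083, 0.594, 0.002]
contact_force: [5.2, -3.0, 0.9]
finger_gap: 0.361
finger_force: 40.0
```

```bash
python3 t.py;python3 m.py
```

```text
26.6 [521.146, -2.193, 53.19] yaw -1.19 [5.161, -3.007, 0.903] [-0.388, -0.894, 0.11] q6 1.055 tau6 0.006 0.36124610779821936
jaw x 2376 [28.067, 36.652, 42.887] (open 54.0..68.7)
pin 156 [116.915, -0.223, 83.35] knob 2728 [113.314, 0.894, 82.8] rise 0.72
lid 10745 [[-10.95, -28.1, 87.563], [26.754, 24.575, 94.461]]
```

Scaled: 0.07 rad is 0.0223.

Call:
drive_tool --pt "0.1 0 0 0 0 0 0.0022" --pt "0.1 0 0 0 0 0 0.0045" --pt "0.1 0 0 0 0 0 0.0067" --pt "0.1 0 0 0 0 0 0.0089" --pt "0.1 0 0 0 0 0 0.0111" --pt "0.1 0 0 0 0 0 0.0134" --pt "0.1 0 0 0 0 0 0.0156" --pt "0.1 0 0 0 0 0 0.0178" --pt "0.1 0 0 0 0 0 0.0201" --pt "0.1 0 0 0 0 0 0.0223"

```text
time_s: 27.65
tool_pos: [521.2, -2.3, 53.2]
tool_rot: [3.102, 0.486, 0.002]
contact_force: [5.5, -3.4, 1.1]
finger_gap: 0.358
finger_force: 40.0
```

```bash
python3 t.py;python3 m.py
```

```text
27.65 [521.158, -2.266, 53.18] yaw -1.26 [5.492, -3.417, 1.098] [-0.458, -0.877, 0.174] q6 1.125 tau6 0.015 0.3579423616218511
jaw x 2336 [27.352, 36.148, 42.201] (open 54.0..68.7)
pin 156 [117.016, -0.066, 83.543] knob 2733 [113.474, 0.8, 82.803] rise 0.8
lid 9609 [[-8.189, -28.244, 87.493], [26.16, 24.584, 94.368]]
```

Scaled: 0.07 rad is 0.0223.

Call:
drive_tool --pt "0.1 0 0 0 0 0 0.0022" --pt "0.1 0 0 0 0 0 0.0045" --pt "0.1 0 0 0 0 0 0.0067" --pt "0.1 0 0 0 0 0 0.0089" --pt "0.1 0 0 0 0 0 0.0111" --pt "0.1 0 0 0 0 0 0.0134" --pt "0.1 0 0 0 0 0 0.0156" --pt "0.1 0 0 0 0 0 0.0178" --pt "0.1 0 0 0 0 0 0.0201" --pt "0.1 0 0 0 0 0 0.0223"

```text
time_s: 28.7
tool_pos: [521.2, -2.4, 53.2]
tool_rot: [3.117, 0.377, 0.003]
contact_force: [5.7, -3.1, -0.8]
finger_gap: 0.36
finger_force: 40.0
```

```bash
python3 t.py;python3 m.py
```

```text
28.7 [521.194, -2.363, 53.195] yaw -1.33 [5.698, -3.097, -0.834] [-0.515, -0.923, 0.069] q6 1.195 tau6 0.018 0.35993160306459454
jaw x 2288 [26.621, 35.544, 41.554] (open 54.0..68.7)
pin 155 [116.969, -0.243, 83.419] knob 2720 [113.529, 0.927, 82.782] rise 0.71
lid 8722 [[-5.757, -28.365, 87.431], [25.527, 24.503, 94.382]]
```

Scaled: 0.08 rad is 0.0255.

Call:
drive_tool --pt "0.1 0 0 0 0 0 0.0025" --pt "0.1 0 0 0 0 0 0.0051" --pt "0.1 0 0 0 0 0 0.0076" --pt "0.1 0 0 0 0 0 0.0102" --pt "0.1 0 0 0 0 0 0.0127" --pt "0.1 0 0 0 0 0 0.0153" --pt "0.1 0 0 0 0 0 0.0178" --pt "0.1 0 0 0 0 0 0.0204" --pt "0.1 0 0 0 0 0 0.0229" --pt "0.1 0 0 0 0 0 0.0255"

```text
time_s: 29.75
tool_pos: [521.3, -2.4, 53.2]
tool_rot: [3.13, 0.253, 0.003]
contact_force: [5.8, -3.6, -0.0]
finger_gap: 0.362
finger_force: 40.0
```

```bash
python3 t.py;python3 m.py
```

```text
29.75 [521.265, -2.448, 53.21] yaw -1.41 [5.774, -3.561, -0.019] [-0.595, -0.89, 0.115] q6 1.275 tau6 0.002 0.36173941656884484
jaw x 2233 [25.827, 34.901, 40.772] (open 54.0..68.7)
pin 159 [116.953, -0.021, 83.369] knob 2709 [113.564, 1.151, 82.81] rise 0.72
lid 7965 [[-3.779, -28.642, 87.471], [24.859, 24.513, 94.385]]
```

Scaled: 0.08 rad is 0.0255.

Call:
drive_tool --pt "0.1 0 0 0 0 0 0.0025" --pt "0.1 0 0 0 0 0 0.0051" --pt "0.1 0 0 0 0 0 0.0076" --pt "0.1 0 0 0 0 0 0.0102" --pt "0.1 0 0 0 0 0 0.0127" --pt "0.1 0 0 0 0 0 0.0153" --pt "0.1 0 0 0 0 0 0.0178" --pt "0.1 0 0 0 0 0 0.0204" --pt "0.1 0 0 0 0 0 0.0229" --pt "0.1 0 0 0 0 0 0.0255"

```text
time_s: 30.8
tool_pos: [521.2, -2.5, 53.2]
tool_rot: [3.137, 0.128, 0.003]
contact_force: [5.7, -4.7, 0.2]
finger_gap: 0.361
finger_force: 40.0
```

```bash
python3 t.py;python3 m.py
```

```text
30.8 [521.228, -2.549, 53.191] yaw -1.49 [5.687, -4.692, 0.195] [-0.672, -0.943, 0.167] q6 1.355 tau6 0.094 0.36147548514948485
jaw x 2180 [25.169, 34.305, 40.019] (open 54.0..68.7)
pin 159 [116.933, -0.154, 83.459] knob 2680 [113.852, 1.391, 82.795] rise 0.74
lid 7554 [[-3.887, -29.132, 87.397], [24.373, 24.13, 94.333]]
```

Scaled: 0.07 rad is 0.0223.

Call:
drive_tool --pt "0.1 0 0 0 0 0 0.0022" --pt "0.1 0 0 0 0 0 0.0045" --pt "0.1 0 0 0 0 0 0.0067" --pt "0.1 0 0 0 0 0 0.0089" --pt "0.1 0 0 0 0 0 0.0111" --pt "0.1 0 0 0 0 0 0.0134" --pt "0.1 0 0 0 0 0 0.0156" --pt "0.1 0 0 0 0 0 0.0178" --pt "0.1 0 0 0 0 0 0.0201" --pt "0.1 0 0 0 0 0 0.0223"

```text
time_s: 31.85
tool_pos: [521.2, -2.6, 53.2]
tool_rot: [3.139, 0.018, 0.003]
contact_force: [6.0, -4.5, -0.1]
finger_gap: 0.364
finger_force: 40.0
```

```bash
python3 t.py;python3 m.py
```

```text
31.85 [521.219, -2.644, 53.193] yaw -1.559 [5.974, -4.465, -0.085] [-0.748, -0.982, 0.344] q6 1.425 tau6 0.177 0.36413741308758957
jaw x 2162 [24.937, 34.2, 39.914] (open 54.0..68.7)
pin 169 [116.87, 0.094, 83.725] knob 2671 [113.946, 2.134, 82.768] rise 1.03
lid 7118 [[-5.365, -25.215, 87.369], [24.245, 23.914, 94.24]]
```

Scaled: 0.07 rad is 0.0223.

Call:
drive_tool --pt "0.1 0 0 0 0 0 0.0032" --pt "0.1 0 0 0 0 0 0.0064" --pt "0.1 0 0 0 0 0 0.0095" --pt "0.1 0 0 0 0 0 0.0127" --pt "0.1 0 0 0 0 0 0.0159" --pt "0.1 0 0 0 0 0 0.0191" --pt "0.1 0 0 0 0 0 0.0223" --pt "0.1 0 0 0 0 0 0.0255" --pt "0.1 0 0 0 0 0 0.0255" --pt "0.1 0 0 0 0 0 0.0255"

```text
time_s: 32.9
tool_pos: [521.2, -2.7, 53.2]
tool_rot: [3.138, -0.107, 0.003]
contact_force: [4.8, -5.8, -0.7]
finger_gap: 0.361
finger_force: 40.0
```

```bash
python3 t.py;python3 m.py;python3 m.py|grep pin
```

```text
32.9 [521.237, -2.745, 53.211] yaw -1.639 [4.795, -5.833, -0.713] [-0.788, -0.888, 0.242] q6 1.504 tau6 0.241 0.36093755812705347
jaw x 2036 [24.682, 34.233, 39.911] (open 54.0..68.7)
pin 185 [116.929, 0.269, 84.4] knob 2660 [114.146, 2.624, 82.804] rise 1.64
lid 6052 [[-6.512, -16.721, 87.376], [24.301, 23.932, 94.233]]
pin 184 [116.935, 0.181, 84.426] knob 2663 [114.156, 2.596, 82.764] rise 1.65
```

Scaled: 0.05 rad is 0.0159.

Call:
drive_tool --pt "0.1 0 0 0 0 0 0.0032" --pt "0.1 0 0 0 0 0 0.0064" --pt "0.1 0 0 0 0 0 0.0095" --pt "0.1 0 0 0 0 0 0.0127" --pt "0.1 0 0 0 0 0 0.0159" --pt "0.1 0 0 0 0 0 0.0159" --pt "0.1 0 0 0 0 0 0.0159" --pt "0.1 0 0 0 0 0 0.0159" --pt "0.1 0 0 0 0 0 0.0159" --pt "0.1 0 0 0 0 0 0.0159"

```text
time_s: 34.0
tool_pos: [521.2, -2.8, 53.2]
tool_rot: [3.134, -0.185, 0.003]
contact_force: [5.5, -5.9, 0.1]
finger_gap: 0.366
finger_force: 40.0
```

Scaled: -90 mm is -0.09, -60 mm is -0.06.

Call:
drive_tool --pt "0.38 0 0 0 0 0 0" --pt "0.42 0 0 0 0 0 0" --pt "0.5 0 0 0 0 0 0" --pt "0.6 0 0 0 0 0 0" --pt "0.65 0 0 0 0 0 0" --pt "0.65 0 0 0 0 0 0" --pt "0.65 0 0 -0.01 0 0 0" --pt "0.65 0 0 -0.03 0 0 0" --pt "0.65 0 0 -0.06 0 0 0" --pt "0.65 0 0 -0.09 0 0 0"

```text
time_s: 35.0
tool_pos: [519.6, -1.3, 144.3]
tool_rot: [-3.136, 0.187, 0.002]
contact_force: [1.0, 0.3, 0.7]
finger_gap: 0.647
finger_force: 0.0
```

Scaled: -80 mm is -0.08, -40 mm is -0.04.

Call:
drive_tool --pt "0.65 0 0 -0.04 0 0 0" --pt "0.65 0 0 -0.08 0 0 0" --pt "0.65 0 0 -0.08 0 0 0" --pt "0.65 0 0 -0.08 0 0 0" --pt "0.65 0 0 -0.08 0 0 0" --pt "0.65 0 0 -0.08 0 0 0" --pt "0.65 0 0 -0.08 0 0 0" --pt "0.65 0 0 -0.08 0 0 0" --pt "0.65 0 0 -0.08 0 0 0" --pt "0.65 0 0 -0.08 0 0 0"

```text
time_s: 36.0
tool_pos: [520.0, -1.3, 222.7]
tool_rot: [-3.136, 0.187, 0.001]
contact_force: [0.5, -0.4, -0.6]
finger_gap: 0.646
finger_force: 0.0
```

```bash
python3 t.py;python3 m.py;python3 - <<'E'
from h import *
f=vision.grab_frame('wrist'); show(f,'w5')
E
```

```text
36.0 [520.025, -1.341, 222.691] yaw -1.69 [0.492, -0.394, -0.647] [0.052, 0.118, -0.01] q6 1.555 tau6 -0.0 0.6458113005957915
jaw x 661 [25.5, 33.958, 40.18] (open 54.0..68.7)
pin 44 [117.119, -0.004, 84.694] knob 668 [114.143, 1.797, 82.735] rise 2.04
lid 3203 [[-29.473, -29.513, 88.368], [23.878, 23.447, 94.539]]
```

View pics/w5.png

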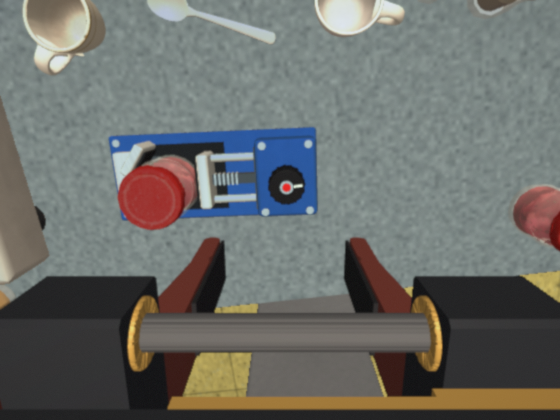

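The jar, with its lid at (150,195), is upright and clamped between the stop and the jaw at (205,180). The pin at (286,187) is about 1.3 mm up and the gripper is clear.

```bash
python3 -c "
from station import bot; print(bot.close_job())"
```

```text
the job is handed in; nothing more can be done
None
```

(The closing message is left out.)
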